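# Shut and bolt the slide transport case

## Robot

A 6-joint arm with a two-finger parallel gripper is mounted at the origin on a cart in front of the work surface, level with it; the furniture and walls round the work are solid. World frame = base frame: x ahead of the robot, y to its left, z up, the work surface at z = 0. Lengths are in m, angles in degrees, forces in N, time in s.
With the tool pointing down it reaches from about 0.35 to 0.875 m from the base axis. Payload 15.5 kg.
Tool frame: the origin (TCP) lies at the very end of the fingers, on their centre line; the grasp point (between the pads) lies hold_point_z behind it (hold_point_z is the distance from the TCP to the grasp point, in m); z points along the fingers, x is the direction in which the jaws open and shut, and the axes are right-handed (so a half turn about z gives the same grasp; the last joint's range is limited). The gripper opens to 85 mm and grips with 20 to 120 N. Pads are 22 mm wide; open, the fingers measure 114 mm over their backs; the gripper's body (76 mm by 85 mm) begins 54 mm behind the grasp point. The pads swing forward as they close: fully open they stand 13 mm farther back than shut.
Start: joints at [68.784, 28.281, 77.091, -0, 74.628, -5.472], TCP at [0.17, 0.602, 0.231] pointing down, gripper open.
Joint ranges: [-166.48, 166.48], [-47.26, 123.95], [12.59, 153.08], [-70.14, 250.14], [6.76, 159.57], [-176.63, 176.63]. Speed limits (degrees/s): [108.29, 108.29, 147.25, 172.46, 172.46, 172.46].

## Interface

Orientations are given as [roll, pitch, yaw] about the fixed x, y, z axes, in that order (R = Rz(yaw) Ry(pitch) Rx(roll)).
In Python, from bench import * gives the robot as it stands.
- The arm moves only by the tool step_arm, never from a script. Its arguments are lists of equal length, an entry for each row: "fingers": the finger opening in cm, from 0 to 8.54; "slide": the shift along the world's x, y, z in cm, a list of three; "twist": the turn about the world's z in degrees. In form: {"fingers": [fingers, ...], "slide": [[dx, dy, dz], ...], "twist": [twist, ...]}. A call has 1 to 20 rows; each row shifts and turns the commanded pose from where the row before left it; what a row does not reach is not made up. A row lasts 1/12 s, in which the tool goes at most 41.7 mm and 7.16 degrees, less where a joint would pass 70% of its speed; a pose out of reach is approached as far as the arm can. A call with a gripper value outside its range is refused whole. The fingers move at their own pace and stop on an object; "newtons" is the grip in N (left out, the last holds). Time passes only in rows, so rows that do not move let the fingers close. It gives the time, the measured TCP pose, the force and the opening at its end, in the units of the state.
- get_state(): the state, without advancing time (a new reading comes with each control period).
- read_camera(name): name is "scene" or "top" or "wrist"; returns a dict with "frame" (400x640x3 uint8, red, green, blue), "K" (3x3 intrinsics, pixels), "k1" (the pictures are not rectified: a ray, as slopes to the right and down, at radius r is drawn at 1 + k1 r^2 times it, then the intrinsics apply), "rvec" (rotation vector, rad) and "tvec" (3), from world to camera coordinates, as OpenCV has them. Camera axes: x right, y down, z forward; pixel columns grow to the right and rows downward; lengths in m; the calibration is good to about 2 mm. A picture is of the moment at which its call begins. There is no depth.
- hand_in(): hands the job in, once; it reports no verdict.
The state is a dict: "time_s": time; "joint_pos": joint angles; "qvel": joint speeds; "effort": joint torques, N m; "tool_pos": TCP position; "eef_rot": TCP orientation; "ft_force": force on the tool from outside, world axes, zero at the start; "torque": the same for the moment, N m; "width": finger opening in m.
Only numpy, scipy, OpenCV 4.12 (cv2) and the standard library are available. Lean on these libraries where they do the work, as an engineer would, in place of code of your own. Each camera call takes 0.05 s, during which the arm holds its last target.

## Task

The small grey transport case with the slide mailers in it stands with its lid ajar. Press the lid fully shut, then slide the barrel bolt across so that its rod goes through the loop on the lid, and turn its ball handle fully down into the keeper notch. Let go, and leave the dropper bottle, the tape roll and the eraser where they are.

Things in the scene. Friction and masses are not known exactly. Their poses are not given: they have to be found in the camera images.
- case: Grey case fixed to the table, 130 (x) by 250 (y) by 80 mm high; origin under its centre, on the table. The hinged lid covers the top from y = +22 to +125 mm; the rest is a fixed deck at z = 80 mm with the barrel bolt along its front (-x) edge and, at x = 40 mm, y = -90 to -20 mm, a carrying handle 22 mm high.
- rod_axis (a point): Fixed to the case, axes parallel to the case's: the point of the rod's axis where the handle meets it when the bolt is fully back (x = -50, y = -75, z = 96 mm in the case's frame). The steel rod is 10 mm thick and slides to the case's +y. Its two guide blocks (15 mm in x, 14 in y, 25 high) stand on the deck at y = -107 and +7 mm in the case's frame.
- keeper_mid (a point): Fixed to the case: middle of the keeper's top edge (x = -61, y = -36, z = 106 mm in the case's frame). The keeper is an upright steel strip, 6 mm thick, 26 high, just before the rod, with one notch 13 mm wide, open at the top. It is adjustable: the notch lies up to 11 mm (in y) either side of this point (bolt slid 28 to 50 mm), not reported: look closely or feel for it.
- knob (a point): Centre of the 18 mm steel ball on the bolt's handle, 45 mm from the rod's axis, on a round stem 8 mm thick. The keeper strip stops the stem about 0.45 rad past upright, except at the notch, where the handle can turn on down: lean it lightly against the strip at successive slides until it gives way. Its z axis points along the stem, outward.
- lid_press (a point): Clear place on the lid's upper face, 18 mm in from its free edge and 85 mm from its hinge: press here. With the lid shut it lies at x = +15, y = +40, z = 80 mm in the case's frame. The steel loop for the rod stands on the lid at x = -50, y = +37 mm, 27 mm above the lid's face.
- lid_panel (a joint): Lid angle, rad: 0 = shut flush with the deck, grows as it opens (range 0 to 1.2). A stiff hinge: it stays where it is left and takes about 4 N to press down at its free edge.
- rod (a joint): How far the bolt is slid across to the case's +y, m: 0 = fully back, at most 0.058. It moves against about 2 N of friction.
- handle (a joint): Turn of the bolt's handle, rad: 0 = upright, pi/2 = level, pointing to the case's -x over the front edge (fully down in the notch; its stop is at 1.57); slightly negative leans back to +x (stop at -0.3). Light friction (about 1 N at the ball); it stays where it is left.
- dropper_bottle: Dropper bottle, 33 mm across, 100 mm high, standing right of the case; origin under its base. Bystander.
- tape_roll: Roll of tape lying flat, 56 mm across, 18 mm high, left of the case; origin under its centre. Bystander.
- eraser: Eraser, 22 x 48 x 12 mm, lying before the case's right end; origin under its centre. Bystander.

How it is judged (in metres and radians):
On the way, in this order (a step that is already met when the one before it is completed fails the run):
1. the lid is pressed shut (value of joint lid_panel below 0.04 rad), for 0.2 s.
2. the bolt is slid across into the lid's loop with the lid shut (value of joint lid_panel below 0.04 rad and value of joint rod above 0.025 m), for 0.1 s.
At the end, for the whole second after the job is handed in: The lid is shut (within 0.04 rad), the bolt is across (slid more than 25 mm, through the loop) and its handle is down in the keeper notch (turned more than 1.35 rad) (all of step 2 and value of joint handle above 1.35 rad); the robot touches nothing.
It fails at once if the dropper bottle, tape roll or eraser is moved more than 30 mm (distance of any of dropper_bottle, tape_roll, eraser from where it was at the start of the episode above 0.03 m).
It also fails if it takes over 72 s, if anything falls off the work surface, if the arm or the gripper's body presses on something with over 40 N, if the wrist force passes 120 N, or if a joint passes its speed limit or range.

## Working session

There is one attempt and no reset: what is moved stays moved. The work goes in short steps, Python scripts to look and compute and a tool call to move; the robot and the scene stay as the last step left them, time stands still between calls to the robot, and variables do not carry over. Pictures are saved under pics/ and viewed, and the job is handed in when it is done.

Besides the shell and the picture viewer there is one more tool, called after ">>>" as name([rows], argument=value, ...), one row to a line, values as JSON. step_arm: Moves the arm, as the interface text tells. Its arguments: {"type":"object","properties":{"fingers":{"type":"array"},"slide":{"type":"array"},"twist":{"type":"array"},"newtons":{"type":"number"}},"required":["fingers","slide","twist"]}

```bash
ls; mkdir -p pics; cat > h.py <<'E'
import numpy as np, cv2
from bench import *
def snap(n,tag):
    c=read_camera(n); cv2.imwrite(f'pics/{tag}.png',c['frame'][:,:,::-1]); np.savez(f'pics/{tag}.npz',**c); return c
E
python3 - <<'E'
from h import *
for n in ['scene','top','wrist']:
    c=snap(n,n+'0'); print(n,c['K'].tolist(),c['k1'],c['rvec'],c['tvec'])
print(get_state())
E
```

```text
pics
scene [[380.6312901042553, 0.0, 317.7021423976988], [0.0, 380.6312901042553, 199.13879790554344], [0.0, 0.0, 1.0]] -0.0894658903664008 [ 2.06620689 -0.56953367  0.29158234] [-0.46605477  0.29078815  0.67520904]
top [[502.8850334810901, 0.0, 324.35326417465467], [0.0, 502.8850334810901, 203.43440376899346], [0.0, 0.0, 1.0]] -0.03913004704350446 [ 2.11663668 -2.12132206  0.19148367] [0.04811077 0.54823429 1.09926519]
wrist [[288.14003057342484, 0.0, 318.9283701141093], [0.0, 288.14003057342484, 200.87084692751878], [0.0, 0.0, 1.0]] -0.0249809741374539 [-2.31872066 -1.75580336 -0.24474055] [-0.6247192  -0.03567273  0.37853884]
{'time_s': 0.15, 'joint_pos': array([ 6.87841384e+01,  2.83070893e+01,  7.71181701e+01,  8.02628040e-04,
        7.46285450e+01, -5.47292879e+00]), 'qvel': array([ 0.04659895, -0.00116745,  0.00040044,  0.06406657,  0.08031785,
        0.03452805]), 'effort': array([ 1.23740749e-03, -8.82542181e+01, -3.84060502e+01, -1.64873018e-04,
        7.15388189e-03,  2.52050165e-05]), 'tool_pos': array([0.16948285, 0.60130114, 0.23083784]), 'eef_rot': array([-1.79994098e+02,  5.34853790e-02,  7.42568569e+01]), 'ft_force': array([-0.35558009,  0.8870537 ,  0.08548121]), 'torque': array([-0.01592898,  0.01295801,  0.00281387]), 'width': 0.08564873538395278}
```

View pics/scene0.png

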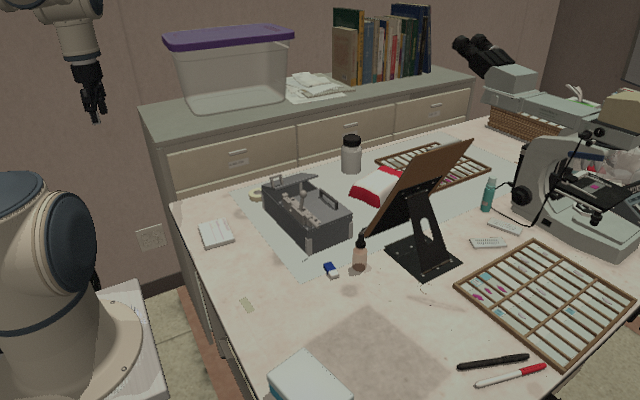

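View pics/top0.png

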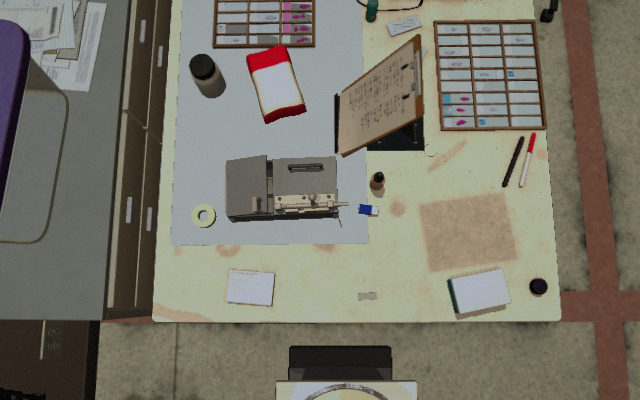

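View pics/wrist0.png

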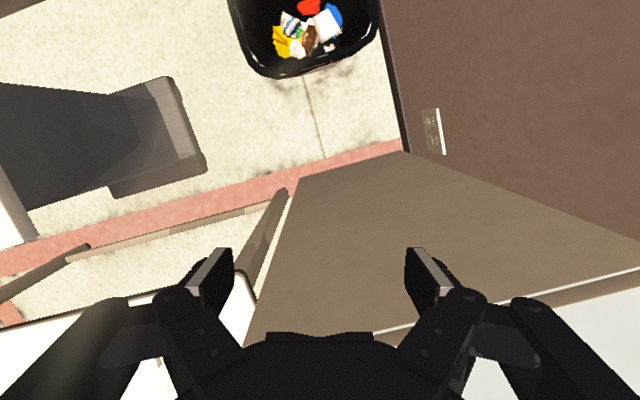

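The top view shows the case at about (280,188) with its lid on the left (+y). The handle knob is near (338,204), the tape at (203,215), the bottle at (377,181) and the eraser at (368,210). I'll zoom in.

```bash
python3 - <<'E'
import cv2
a=cv2.imread('pics/top0.png')[140:235,185:395]; cv2.imwrite('pics/top0z.png',cv2.resize(a,None,fx=3.8,fy=3.8,interpolation=cv2.INTER_CUBIC))
a=cv2.imread('pics/scene0.png')[160:285,240:380]; cv2.imwrite('pics/scene0z.png',cv2.resize(a,None,fx=4.8,fy=4.8,interpolation=cv2.INTER_CUBIC))
E
```

```text
(no output)
```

View pics/top0z.png

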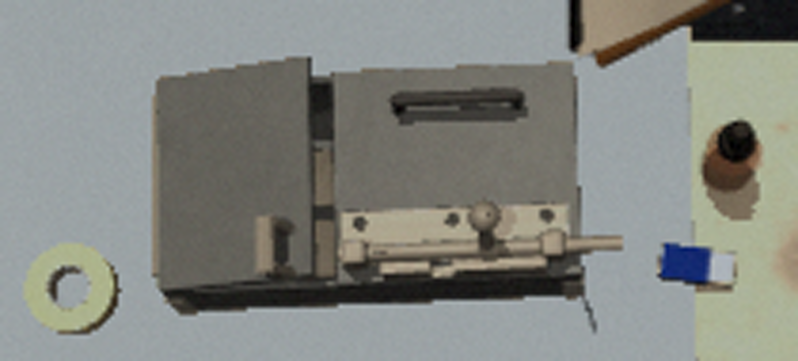

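View pics/scene0z.png

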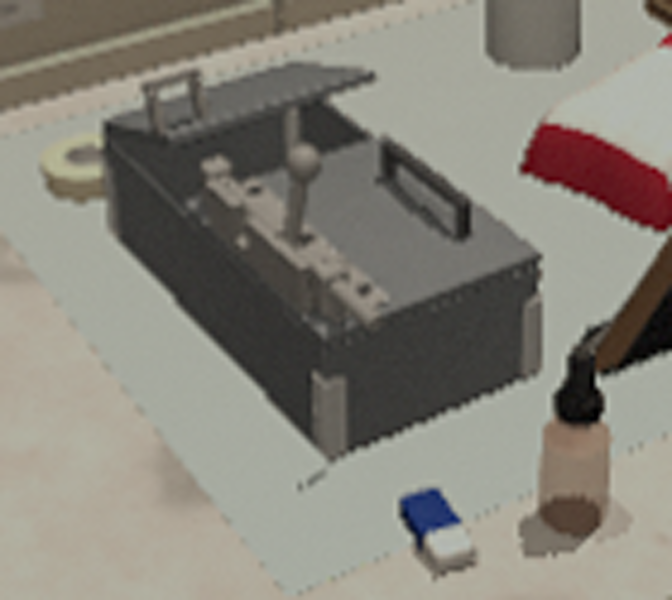

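```bash
cat >> h.py <<'E'
def ray(c,u,v):
    K=c['K'];k=float(c['k1']);d=np.array([(u-K[0,2])/K[0,0],(v-K[1,2])/K[1,1]]);p=d.copy()
    for _ in range(20): p=d/(1+k*(p@p))
    R=cv2.Rodrigues(np.asarray(c['rvec'],float))[0];o=-R.T@np.asarray(c['tvec']).ravel()
    r=R.T@np.array([p[0],p[1],1]);return o,r/np.linalg.norm(r)
def onz(c,u,v,z):
    o,r=ray(c,u,v);return o+r*(z-o[2])/r[2]
def proj(c,P):
    R=cv2.Rodrigues(np.asarray(c['rvec'],float))[0];q=R@np.asarray(P)+np.asarray(c['tvec']).ravel();p=q[:2]/q[2];p=p*(1+float(c['k1'])*(p@p))
    return np.array([c['K'][0,0]*p[0]+c['K'][0,2],c['K'][1,1]*p[1]+c['K'][1,2]])
def tri(c1,a,c2,b):
    o1,r1=ray(c1,*a);o2,r2=ray(c2,*b);A=np.stack([r1,-r2],1);s=np.linalg.lstsq(A,o2-o1,rcond=None)[0]
    p,q=o1+s[0]*r1,o2+s[1]*r2;return (p+q)/2,np.linalg.norm(p-q)
E
python3 - <<'E'
from h import *
t=np.load('pics/top0.npz');s=np.load('pics/scene0.npz')
T=lambda a,b:(185+a/3.8-.5,140+b/3.8-.5)
S=lambda a,b:(240+a/4.8-.5,160+b/4.8-.5)
for n,p,z in [('BR',T(575,62),.08),('BL deck',T(335,73),.08),('FR',T(578,272),.08),('g1',T(553,242),.105),('g2',T(353,252),.105),('handleR',T(520,96),.102),('handleL',T(397,96),.102),('knob',T(485,213),.141),('loop',T(275,243),.125),('bottle cap',T(737,140),.1),('eraser',T(695,265),.012),('tape',T(70,288),.018)]:
    print(n,onz(t,*p,z).round(4))
print('cam',ray(t,320,200)[0],ray(s,320,200)[0])
print('knob',tri(t,T(485,213),s,S(304,160)))
print('BR',tri(t,T(575,62),s,S(540,260)))
print('bottle top',tri(t,T(737,140),s,S(598,340)))
print('g1',tri(t,T(553,242),s,S(328,262)))
print('FR s',onz(s,*S(328,340),.08),'FR base',onz(s,*S(330,458),0))
E
```

```text
BR [0.6531 0.0205 0.08  ]
BL deck [0.6469 0.1641 0.08  ]
FR [0.5256 0.0194 0.08  ]
g1 [0.5388 0.0341 0.105 ]
g2 [0.5333 0.149  0.105 ]
handleR [0.6263 0.0531 0.102 ]
handleL [0.6265 0.125  0.102 ]
knob [0.5484 0.072  0.141 ]
loop [0.5348 0.1911 0.125 ]
bottle cap [ 0.5999 -0.0733  0.1   ]
eraser [ 0.5417 -0.0545  0.012 ]
tape [0.5272 0.3335 0.018 ]
cam [0.3328283  0.0378581  1.18281509] [ 0.20095949 -0.60169219  0.59603175]
knob (array([0.54675752, 0.07256051, 0.14156111]), np.float64(0.003245604512351541))
BR (array([0.65252016, 0.02126574, 0.0751707 ]), np.float64(0.004283978910382019))
bottle top (array([ 0.6055405 , -0.07619902,  0.10208791]), np.float64(0.013316477476925227))
g1 (array([0.5371967 , 0.03451208, 0.10728906]), np.float64(0.0023419931867455926))
FR s [0.52296012 0.01296083 0.08      ] FR base [0.52589824 0.02147476 0.        ]
```

```bash
python3 - <<'E'
import bench; print([n for n in dir(bench) if n[0]!='_']); print(getattr(bench,'hold_point_z',None))
E
```

```text
['Unreachable', 'get_state', 'hand_in', 'hold_point_z', 'read_camera']
0.0187
```

>>> step_arm([
  [2.6, -2.6, 0],
  [2.6, -2.6, 0],
  [2.6, -2.6, 0],
  [2.6, -2.6, 0],
  [2.6, -2.6, 0],
  [2.6, -2.6, 0],
  [2.6, -2.6, 0],
  [2.6, -2.6, 0],
  [2.6, -2.6, 0],
  [2.6, -2.6, 0],
  [2.6, -2.6, 0],
  [2.6, -2.6, 0],
  [2.6, -2.6, 0],
  [2.6, -2.6, 0],
  [2.6, -2.6, 0],
  [2.6, -2.6, 0],
  [0, 0, 0],
  [0, 0, 0],
], fingers=[0, 0, 0, 0, 0, 0, 0, 0, 0, 0, 0, 0, 0, 0, 0, 0, 0, 0], twist=[2, 2, 2, 2, 2, 2, 2, 2, 2, 0, 0, 0, 0, 0, 0, 0, 0, 0])

```text
time_s: 1.65
tool_pos: [0.5866, 0.184, 0.2308]
eef_rot: [-180.0, 0.0, 92.1]
ft_force: [-1.1, 1.1, -0.1]
width: 0.0001
```

```bash
python3 - <<'E'
from h import *
c=snap('wrist','w1'); print(get_state()['tool_pos'], ray(c,320,200))
E
```

```text
[0.58554834 0.18509344 0.23082166] (array([0.5168819 , 0.18192005, 0.37290352]), array([ 0.27147575,  0.01310146, -0.9623561 ]))
```

View pics/w1.png

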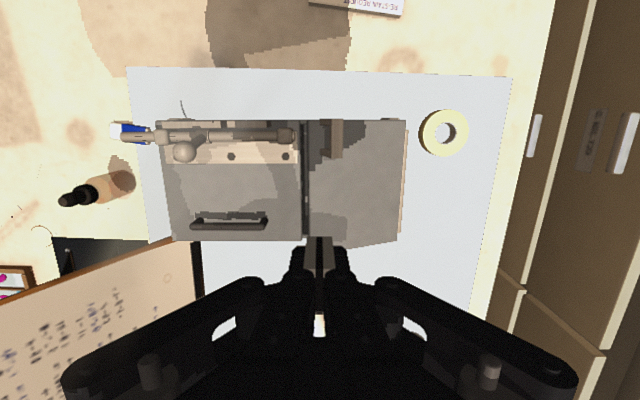

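The wrist view shows the knob at (184,152), the deck corners at (157,122) and (173,240), the guide at (287,135), the carrying handle from (192,222) to (266,221), and the lid ajar. I'll use these to check the pose.

```bash
python3 - <<'E'
from h import *
c=np.load('pics/w1.npz');t=np.load('pics/top0.npz');T=lambda a,b:(185+a/3.8-.5,140+b/3.8-.5)
for n,p,z in [('FR',(157,122),.08),('BR',(173,240),.08),('g2',(287,135),.105),('hR',(192,222),.102),('hL',(266,221),.102),('knob',(184,152),.14),('deckL back',(301,239),.08)]: print(n,onz(c,*p,z).round(4))
print(tri(c,(184,152),t,T(485,213)))
yaw=.042;R=np.array([[np.cos(yaw),-np.sin(yaw)],[np.sin(yaw),np.cos(yaw)]]);o=np.array([.584,.144])
for n,l in [('FR',(-65,-125,80)),('BR',(65,-125,80)),('g1',(-50,-107,105)),('g2',(-50,7,105)),('hR',(40,-90,102)),('hL',(40,-20,102)),('DL',(65,22,80)),('keep',(-61,-36,106))]:
    P=np.r_[o+R@(np.array(l[:2])/1000),l[2]/1000]
    q=proj(t,P); print(n,P.round(4),'wrist',proj(c,P).round(1),'topzoom',((q+.5-[185,140])*3.8).round(0))
E
python3 - <<'E'
import cv2
a=cv2.imread('pics/w1.png')[100:260,120:420]; cv2.imwrite('pics/w1z.png',cv2.resize(a,None,fx=2.66,fy=2.66,interpolation=cv2.INTER_CUBIC))
E
```

```text
FR [0.5253 0.0216 0.08  ]
BR [0.6515 0.0248 0.08  ]
g2 [0.5322 0.1533 0.105 ]
hR [0.621 0.058 0.102]
hL [0.6171 0.1325 0.102 ]
knob [0.5464 0.0739 0.14  ]
deckL back [0.6448 0.1667 0.08  ]
(array([0.54797459, 0.07233018, 0.13721552]), np.float64(0.002449362858833004))
FR [0.5243 0.0164 0.08  ] wrist [151.6 120.8] topzoom [583. 274.]
BR [0.6542 0.0218 0.08  ] wrist [170.6 242.1] topzoom [573.  60.]
g1 [0.5385 0.035  0.105 ] wrist [158.3 137.7] topzoom [551. 242.]
g2 [0.5338 0.1489 0.105 ] wrist [282.2 136.6] topzoom [353. 251.]
hR [0.6277 0.0558 0.102 ] wrist [190.3 228.2] topzoom [515.  94.]
hL [0.6248 0.1257 0.102 ] wrist [259.3 228. ] topzoom [396.  99.]
DL [0.648  0.1687 0.08  ] wrist [302.8 241.8] topzoom [327.  71.]
keep [0.5246 0.1055 0.106 ] wrist [233.8 124.5] topzoom [428. 266.]
```

View pics/w1z.png

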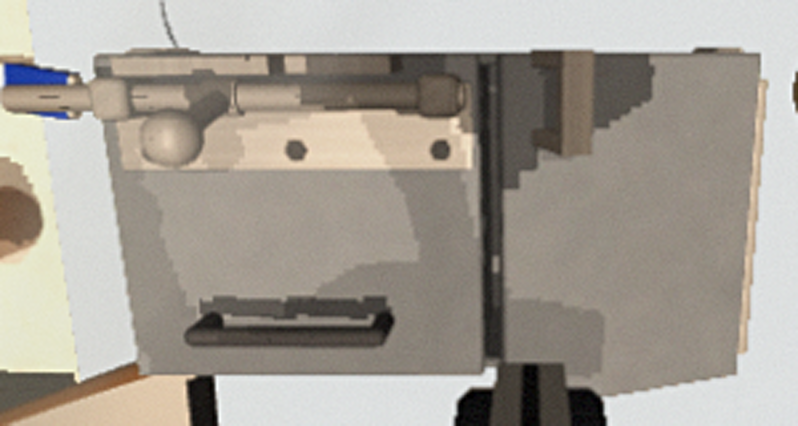

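>>> step_arm([
  [1, 0, -1],
  [0, 0, -2],
  [0, 0, -2],
  [0, 0, -2],
  [0, 0, -1],
  [0, 0, -1],
  [0, 0, -1],
  [0, 0, 0],
], fingers=[0, 0, 0, 0, 0, 0, 0, 0], twist=[0, 0, 0, 0, 0, 0, 0, 0])

```text
time_s: 2.37
tool_pos: [0.5949, 0.1857, 0.1297]
eef_rot: [-179.9, 0.0, 92.3]
ft_force: [-0.8, -0.5, -1.2]
width: -0.0001
```

>>> step_arm([
  [0, 0, -0.7],
  [0, 0, -0.7],
  [0, 0, -0.7],
  [0, 0, -0.7],
  [0, 0, -0.7],
  [0, 0, -0.5],
  [0, 0, -0.5],
  [0, 0, -0.3],
  [0, 0, 0],
  [0, 0, 0],
], fingers=[0, 0, 0, 0, 0, 0, 0, 0, 0, 0], twist=[0, 0, 0, 0, 0, 0, 0, 0, 0, 0])

```text
time_s: 3.2
tool_pos: [0.5955, 0.1856, 0.0831]
eef_rot: [-180.0, -0.0, 92.3]
ft_force: [-0.3, 0.3, -0.4]
width: 0.0003
```

>>> step_arm([
  [0, 0, -0.2],
  [0, 0, -0.2],
  [0, 0, -0.2],
  [0, 0, 0],
  [0, 0, 0],
], fingers=[0, 0, 0, 0, 0], twist=[0, 0, 0, 0, 0])

```text
time_s: 3.62
tool_pos: [0.596, 0.1857, 0.0794]
eef_rot: [179.9, -0.0, 92.3]
ft_force: [-9.3, -2.9, 33.8]
width: -0.0002
```

>>> step_arm([
  [0, 0, 0],
  [0, 0, 0.5],
  [0, 0, 2],
  [0, 0, 3],
  [0, 0, 3.5],
  [0, -2, 1],
  [0, -2, 0],
  [0, -2, 0],
  [0, -2, 0],
  [0, 0, 0],
], fingers=[0, 0, 0, 0, 3.2, 3.2, 3.2, 3.2, 3.2, 3.2], twist=[0, 0, 0, 0, 0, 0, 0, 0, 0, 0])

```text
time_s: 4.45
tool_pos: [0.5956, 0.1027, 0.1774]
eef_rot: [180.0, 0.0, 92.1]
ft_force: [1.0, -0.4, -0.6]
width: 0.0319
```

```bash
python3 - <<'E'
from h import *
c=snap('wrist','w2'); print(get_state()['tool_pos'])
E
python3 - <<'E'
import cv2
a=cv2.imread('pics/w2.png')[40:300,80:580]; cv2.imwrite('pics/w2z.png',cv2.resize(a,None,fx=1.6,fy=1.6,interpolation=cv2.INTER_CUBIC))
E
```

```text
[0.59560772 0.10418781 0.17736228]
```

View pics/w2z.png

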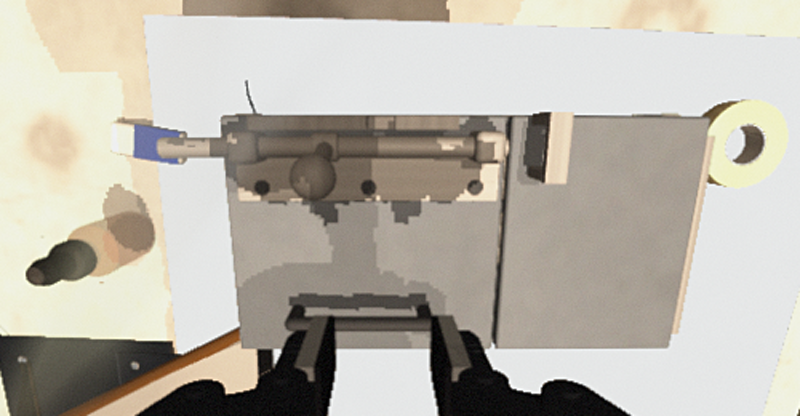

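Lid looks flush, and the knob is at about px (275,150). I'll look more closely at the keeper strip around row 115.

```bash
python3 - <<'E'
from h import *
a=cv2.imread('pics/w2.png')[105:170,210:410]
a=np.clip(a.astype(float)*1.6,0,255).astype(np.uint8)
cv2.imwrite('pics/w2zz.png',cv2.resize(a,None,fx=4,fy=4,interpolation=cv2.INTER_NEAREST))
c=np.load('pics/w2.npz');t=np.load('pics/top0.npz');T=lambda a,b:(185+a/3.8-.5,140+b/3.8-.5)
print(tri(c,(275.6,150.6),t,T(485,213)), onz(c,275.6,150.6,.14))
yaw=.042;R=np.array([[np.cos(yaw),-np.sin(yaw)],[np.sin(yaw),np.cos(yaw)]]);o=np.array([.583,.145])
for l in [(-61,-36,106),(-64,-36,106),(-58,-36,106),(-61,-47,106),(-61,-25,106),(-50,-107,105),(-50,7,105),(-65,-125,80),(-65,22,80)]:
    q=proj(c,np.r_[o+R@(np.array(l[:2])/1000),l[2]/1000]);print(l,q.round(1),((q-[210,105])*4).round())
E
```

```text
(array([0.54790364, 0.07296078, 0.13608502]), np.float64(0.00340213950017618)) [0.54595212 0.0743611  0.14      ]
(-61, -36, 106) [327.6 115.5] [470.  42.]
(-64, -36, 106) [327.6 111.1] [471.  24.]
(-58, -36, 106) [327.6 119.9] [470.  60.]
(-61, -47, 106) [312.2 115.6] [409.  42.]
(-61, -25, 106) [343.1 115.5] [532.  42.]
(-50, -107, 105) [229.9 131.9] [ 80. 108.]
(-50, 7, 105) [386.8 131.1] [707. 104.]
(-65, -125, 80) [215.3 111.4] [21. 26.]
(-65, 22, 80) [399.5 110.5] [758.  22.]
```

View pics/w2zz.png

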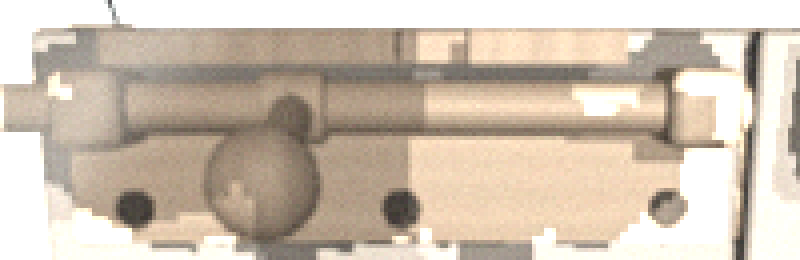

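>>> step_arm([
  [-2.4, -1.5, 0],
  [-2.5, -1.5, 0],
  [0, 0, 0],
  [0, 0, -1.5],
  [0, 0, -1.5],
  [0, 0, -1.5],
  [0, 0, -1.4],
  [0, 0, 0],
], fingers=[4, 4, 4, 4, 4, 4, 4, 4], twist=[0, 0, 0, 0, 0, 0, 0, 0])

```text
time_s: 5.17
tool_pos: [0.5453, 0.0762, 0.1161]
eef_rot: [-179.8, -0.0, 92.3]
ft_force: [-2.2, -0.2, -0.7]
width: 0.0398
```

```bash
python3 - <<'E'
from h import *
c=snap('wrist','w3'); print(get_state()['tool_pos'],get_state()['ft_force'])
snap('scene','s3')
a=cv2.imread('pics/scene0.png')
E
python3 - <<'E'
import cv2
a=cv2.imread('pics/s3.png')[130:285,220:380]; cv2.imwrite('pics/s3z.png',cv2.resize(a,None,fx=3.8,fy=3.8,interpolation=cv2.INTER_CUBIC))
E
```

```text
[0.54583583 0.07619356 0.11736979] [-0.67823932 -0.06436112  1.75304945]
```

View pics/w3.png

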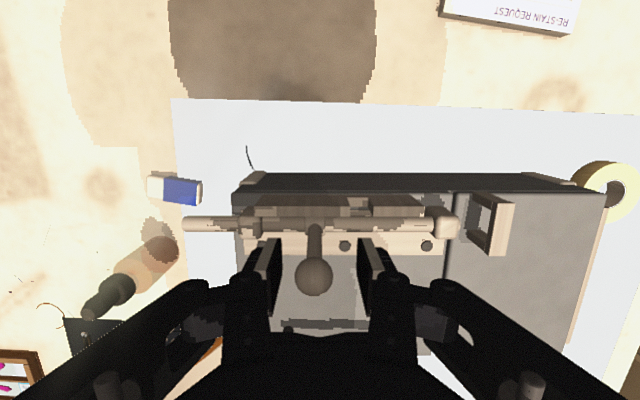

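View pics/s3z.png

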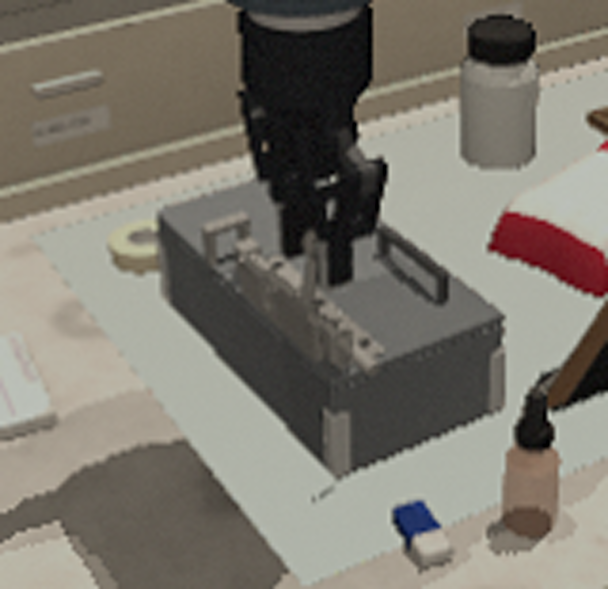

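The ball sits between the open pads at (314,277). The strip shows a gap at about columns 358–372. Now I'll grip lightly and zoom in on the keeper.

>>> step_arm([
  [0, 0, 0],
  [0, 0, 0],
  [0, 0, 0],
  [0, 0, 0],
  [0, 0, 0],
  [0, 0, 0],
], fingers=[1.5, 1.5, 1.5, 1.5, 1.5, 1.5], twist=[0, 0, 0, 0, 0, 0], newtons=20)

```text
time_s: 5.77
tool_pos: [0.5473, 0.0757, 0.1191]
eef_rot: [179.9, -0.0, 92.2]
ft_force: [0.1, 0.8, 7.4]
width: 0.0162
```

```bash
python3 - <<'E'
from h import *
a=cv2.imread('pics/w3.png')[165:305,230:470]
cv2.imwrite('pics/w3z.png',cv2.resize(a,None,fx=3.33,fy=3.33,interpolation=cv2.INTER_NEAREST))
c=np.load('pics/w3.npz')
yaw=.042;R=np.array([[np.cos(yaw),-np.sin(yaw)],[np.sin(yaw),np.cos(yaw)]]);o=np.array([.583,.145])
for l in [(-61,-36,106),(-64,-36,106),(-61,-47,106),(-61,-25,106),(-50,-107,105),(-50,7,105),(-50,-70,96),(-50,-42,96)]:
    q=proj(c,np.r_[o+R@(np.array(l[:2])/1000),l[2]/1000]);print(l,q.round(1),((q-[230,165])*3.33).round())
E
```

```text
(-61, -36, 106) [374.2 210.7] [480. 152.]
(-64, -36, 106) [374.4 205.6] [481. 135.]
(-61, -47, 106) [354.4 210.8] [414. 152.]
(-61, -25, 106) [393.9 210.7] [546. 152.]
(-50, -107, 105) [248.3 228.8] [ 61. 213.]
(-50, 7, 105) [447.9 228.3] [726. 211.]
(-50, -70, 96) [313.5 223.3] [278. 194.]
(-50, -42, 96) [360.2 223.2] [433. 194.]
```

View pics/w3z.png

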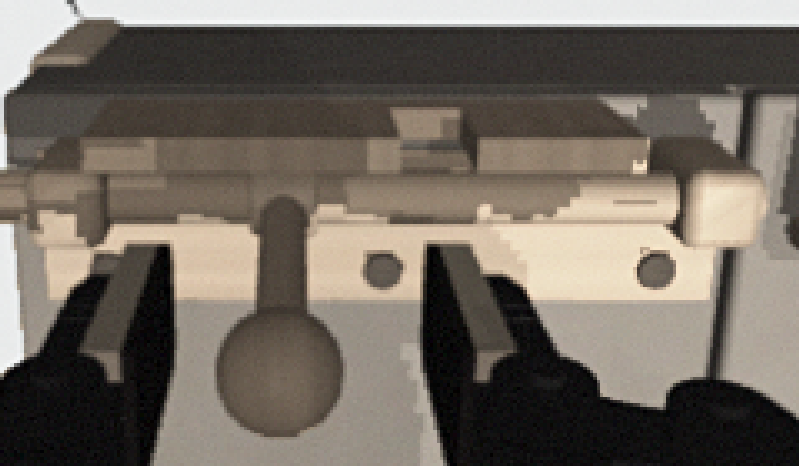

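```bash
python3 - <<'E'
from h import *
snap('wrist','w4'); print(get_state()['ft_force'],get_state()['width'])
a=cv2.imread('pics/w4.png')[165:365,200:440]
cv2.imwrite('pics/w4z.png',cv2.resize(a,None,fx=3,fy=3,interpolation=cv2.INTER_NEAREST))
E
```

```text
[0.82712612 1.7878558  6.49364656] 0.016121535339239094
```

View pics/w4z.png

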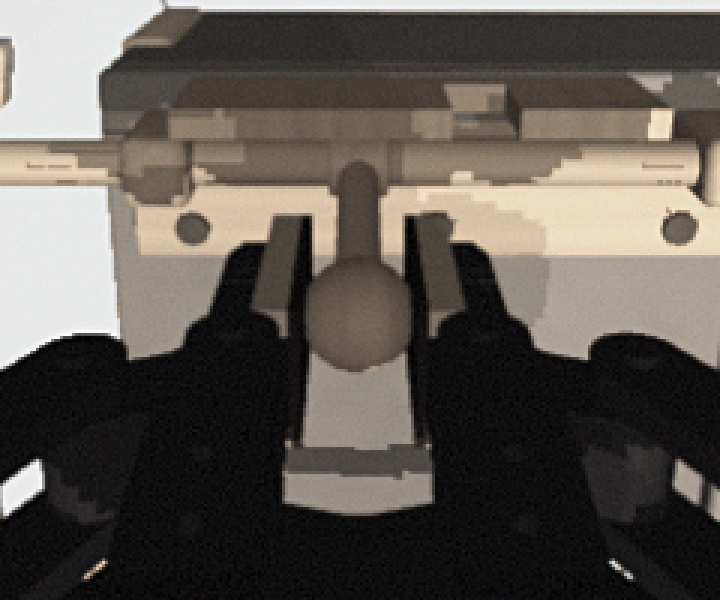

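>>> step_arm([
  [0, 0.3, 0],
  [0, 0.4, 0],
  [0, 0.4, 0],
  [-0.1, 0.4, 0],
  [0, 0.4, 0],
  [0, 0.4, 0],
  [0, 0.3, 0],
  [0, 0, 0],
  [0, 0, 0],
], fingers=[1.5, 1.5, 1.5, 1.5, 1.5, 1.5, 1.5, 1.5, 1.5], twist=[0, 0, 0, 0, 0, 0, 0, 0, 0])

```text
time_s: 6.57
tool_pos: [0.5463, 0.1019, 0.1191]
eef_rot: [179.9, -0.0, 92.3]
ft_force: [1.0, 1.8, 7.2]
width: 0.0162
```

```bash
python3 - <<'E'
from h import *
snap('wrist','w5'); print(get_state()['ft_force'],get_state()['width'],get_state()['tool_pos'])
a=cv2.imread('pics/w5.png')[165:365,200:440]
cv2.imwrite('pics/w5z.png',cv2.resize(a,None,fx=3,fy=3,interpolation=cv2.INTER_NEAREST))
E
```

```text
[0.06904602 2.30701349 6.10202326] 0.016343026457190896 [0.54630987 0.1018392  0.11911654]
```

View pics/w5z.png

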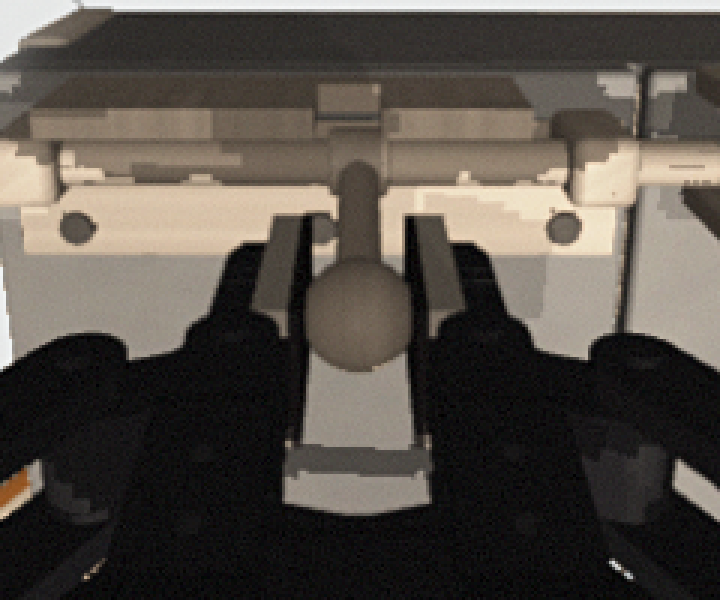

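The stem (column 358) is about 1.7 mm past the notch centre (349). I'll shift back 2 mm, then swing the handle forward.

>>> step_arm([
  [0, -0.2, 0],
  [0, 0, 0],
  [-0.6, 0, 0.1],
  [-0.5, 0, 0.05],
  [-0.6, 0, -0.05],
  [-0.7, 0, -0.15],
  [0, 0, 0],
  [0, 0, 0],
], fingers=[1.5, 1.5, 1.5, 1.5, 1.5, 1.5, 1.5, 1.5], twist=[0, 0, 0, 0, 0, 0, 0, 0])

```text
time_s: 7.28
tool_pos: [0.5205, 0.0995, 0.1177]
eef_rot: [-179.9, 0.0, 92.3]
ft_force: [-2.1, -1.4, 7.2]
width: 0.0163
```

```bash
python3 - <<'E'
from h import *
snap('wrist','w6'); print(get_state()['ft_force'],get_state()['width'],get_state()['tool_pos'])
a=cv2.imread('pics/w6.png')[165:365,200:440]
cv2.imwrite('pics/w6z.png',cv2.resize(a,None,fx=3,fy=3,interpolation=cv2.INTER_NEAREST))
E
```

```text
[-2.79456136 -1.78254164  8.09279936] 0.01579788590924313 [0.52076448 0.09953524 0.11776803]
```

View pics/w6z.png

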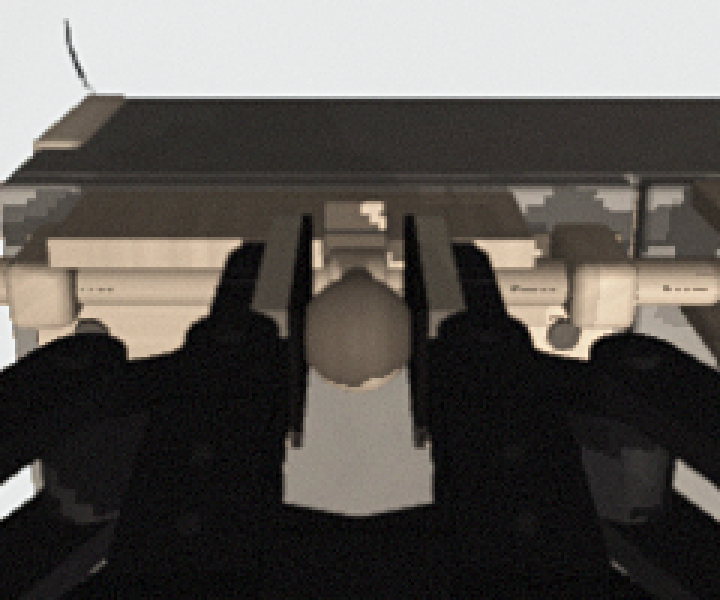

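The notch (326–390) is now centred on the stem (358). I'll continue the swing.

>>> step_arm([
  [-0.4, 0, -0.15],
  [-0.4, 0, -0.2],
  [-0.4, 0, -0.25],
  [-0.3, 0, -0.2],
  [-0.3, 0, -0.3],
  [0, 0, 0],
], fingers=[1.5, 1.5, 1.5, 1.5, 1.5, 1.5], twist=[0, 0, 0, 0, 0, 0])

```text
time_s: 7.83
tool_pos: [0.5027, 0.0995, 0.1061]
eef_rot: [-179.9, 0.0, 92.3]
ft_force: [0.2, -2.2, -0.2]
width: 0.0162
```

```bash
python3 - <<'E'
from h import *
snap('wrist','w7'); print(get_state()['ft_force'],get_state()['width'],get_state()['tool_pos'])
a=cv2.imread('pics/w7.png')[165:365,200:440]
cv2.imwrite('pics/w7z.png',cv2.resize(a,None,fx=3,fy=3,interpolation=cv2.INTER_NEAREST))
E
```

```text
[-0.17993281 -1.7442708   0.31740065] 0.016206656365929387 [0.50298528 0.09955523 0.10632938]
```

View pics/w7z.png

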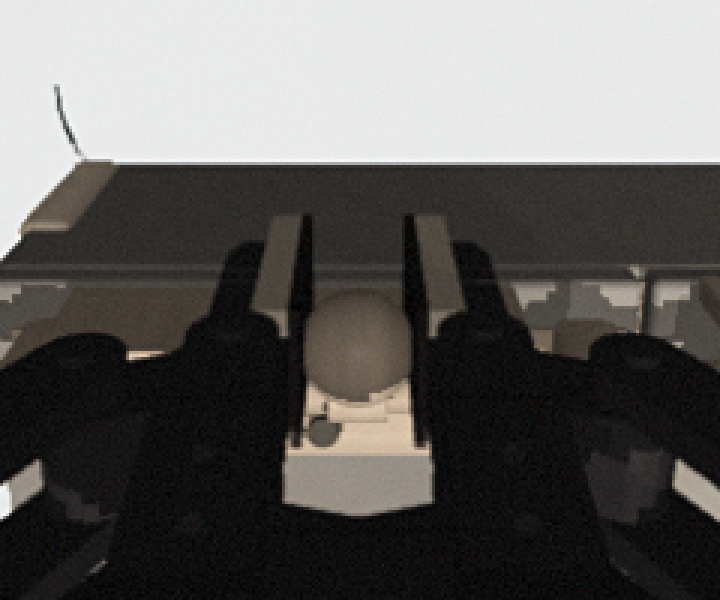

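>>> step_arm([
  [-0.35, 0, -0.3],
  [-0.3, 0, -0.35],
  [-0.3, 0, -0.4],
  [-0.2, 0, -0.4],
  [-0.15, 0, -0.4],
  [0, 0, -0.4],
  [0, 0, -0.4],
  [0, 0, -0.3],
  [0, 0, 0],
], fingers=[1.5, 1.5, 1.5, 1.5, 1.5, 1.5, 1.5, 1.5, 1.5], twist=[0, 0, 0, 0, 0, 0, 0, 0, 0])

```text
time_s: 8.63
tool_pos: [0.4899, 0.0996, 0.0764]
eef_rot: [-179.9, -0.0, 92.3]
ft_force: [-2.9, -0.4, 0.4]
width: 0.0161
```

```bash
python3 - <<'E'
from h import *
snap('wrist','w8'); print(get_state()['ft_force'],get_state()['width'],get_state()['tool_pos'])
a=cv2.imread('pics/w8.png')[165:365,200:440]
cv2.imwrite('pics/w8z.png',cv2.resize(a,None,fx=3,fy=3,interpolation=cv2.INTER_NEAREST))
snap('scene','s8')
a=cv2.imread('pics/s8.png')[130:285,220:380]; cv2.imwrite('pics/s8z.png',cv2.resize(a,None,fx=3.8,fy=3.8,interpolation=cv2.INTER_CUBIC))
E
```

```text
[-5.51921377 -0.82115361  0.20565439] 0.016240623140196333 [0.49001712 0.0996047  0.07673177]
```

View pics/w8z.png

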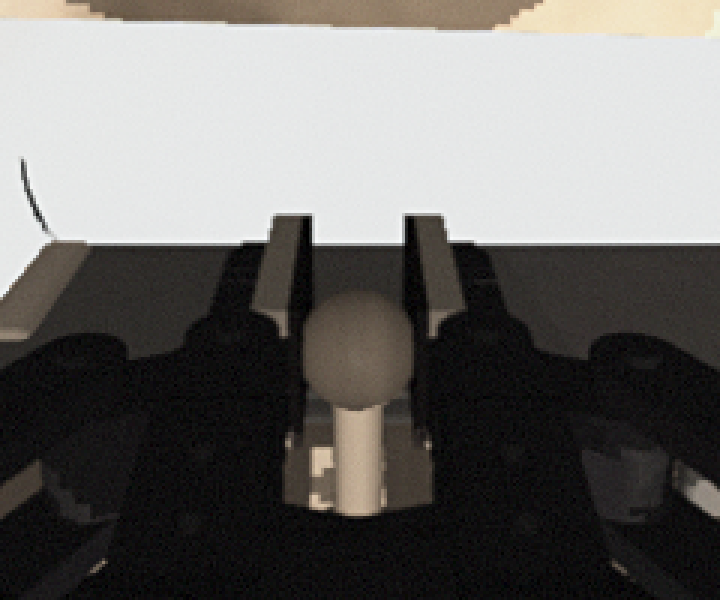

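View pics/s8z.png

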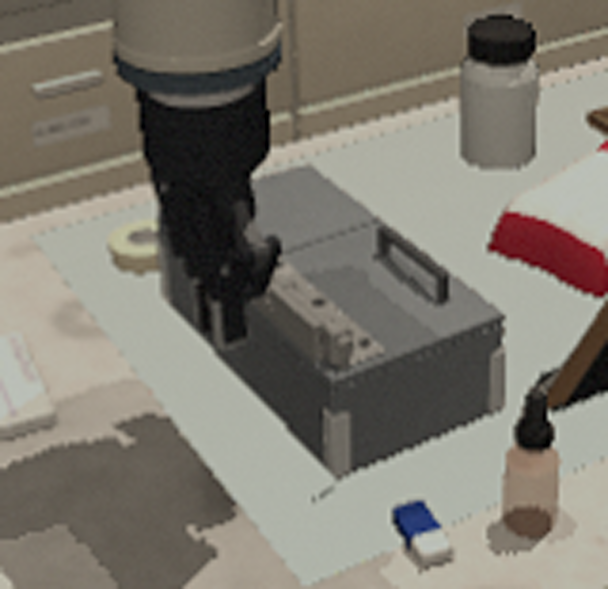

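The handle is nearly level. I'll push down to the stop.

>>> step_arm([
  [0, 0, -0.3],
  [0, 0, -0.2],
  [0, 0, 0],
  [0, 0, 0],
], fingers=[1.5, 1.5, 1.5, 1.5], twist=[0, 0, 0, 0])

```text
time_s: 9.07
tool_pos: [0.4906, 0.0996, 0.0723]
eef_rot: [-180.0, -0.0, 92.3]
ft_force: [-4.0, -1.2, -0.4]
width: 0.0165
```

>>> step_arm([
  [0, 0, -0.3],
  [0, 0, -0.3],
  [0, 0, -0.2],
  [0, 0, -0.2],
  [0, 0, 0],
  [0, 0, 0],
], fingers=[1.5, 1.5, 1.5, 1.5, 1.5, 1.5], twist=[0, 0, 0, 0, 0, 0])

```text
time_s: 9.57
tool_pos: [0.492, 0.0996, 0.0625]
eef_rot: [179.8, -0.0, 92.3]
ft_force: [2.6, 0.4, 4.2]
width: 0.0163
```

```bash
python3 - <<'E'
from h import *
snap('wrist','w9'); print(get_state()['ft_force'],get_state()['width'],get_state()['tool_pos'])
a=cv2.imread('pics/w9.png')[165:365,200:440]
cv2.imwrite('pics/w9z.png',cv2.resize(a,None,fx=3,fy=3,interpolation=cv2.INTER_NEAREST))
E
```

```text
[ 2.59993882 -0.41735372  4.40626655] 0.01624955751519899 [0.49194437 0.09963039 0.06249727]
```

View pics/w9z.png

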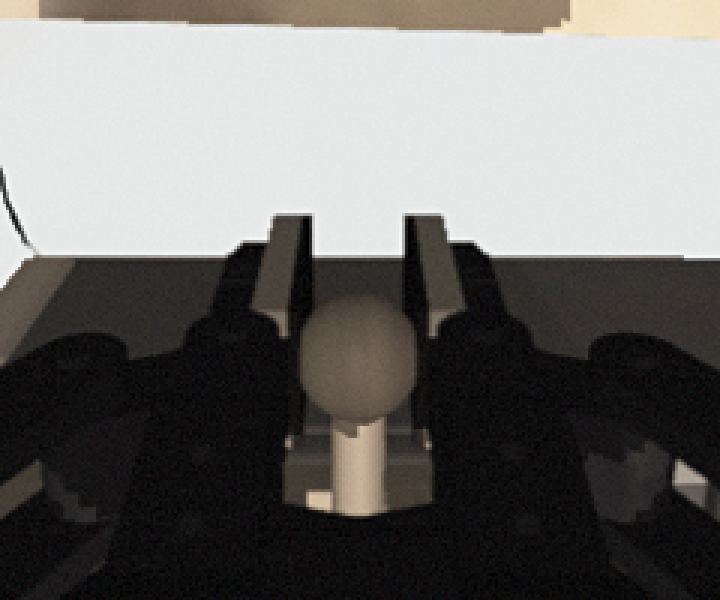

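>>> step_arm([
  [0, 0, 0],
  [0, 0, 0],
  [0, 0, 0],
  [0, 0, 0],
  [0, 0, 1],
  [0, 0, 2],
  [0, 0, 3],
  [0, 0, 3],
  [0, 0, 3],
  [0, 0, 3],
  [0, 0, 0],
], fingers=[4, 4, 4, 4, 4, 4, 4, 4, 4, 4, 4], twist=[0, 0, 0, 0, 0, 0, 0, 0, 0, 0, 0])

```text
time_s: 10.53
tool_pos: [0.4928, 0.0998, 0.2181]
eef_rot: [179.5, -0.0, 92.3]
ft_force: [0.8, -0.7, 0.7]
width: 0.0401
```

>>> step_arm([
  [1, 3, 0],
  [1, 3, 0],
  [1, 3, 0],
  [1, 3, 0],
  [1, 3, 0],
  [1, 3, 0],
  [0, 0, 0],
  [0, 0, 0],
], fingers=[4, 4, 4, 4, 4, 4, 4, 4], twist=[0, 0, 0, 0, 0, 0, 0, 0])

```text
time_s: 11.2
tool_pos: [0.5504, 0.2808, 0.2125]
eef_rot: [-180.0, 0.0, 92.4]
ft_force: [-0.5, -0.5, 0.5]
width: 0.0396
```

```bash
python3 - <<'E'
from h import *
for n in ['wrist','top','scene']: snap(n,n+'10')
print(get_state()['ft_force'],get_state()['width'],get_state()['tool_pos'])
a=cv2.imread('pics/top10.png')[140:235,185:395]; cv2.imwrite('pics/top10z.png',cv2.resize(a,None,fx=3.8,fy=3.8,interpolation=cv2.INTER_CUBIC))
a=cv2.imread('pics/scene10.png')[160:285,240:380]; cv2.imwrite('pics/scene10z.png',cv2.resize(a,None,fx=4.8,fy=4.8,interpolation=cv2.INTER_CUBIC))
E
```

```text
[-0.42475599 -0.69642368  0.24849995] 0.03999435036979919 [0.55016725 0.27867773 0.21252649]
```

View pics/wrist10.png

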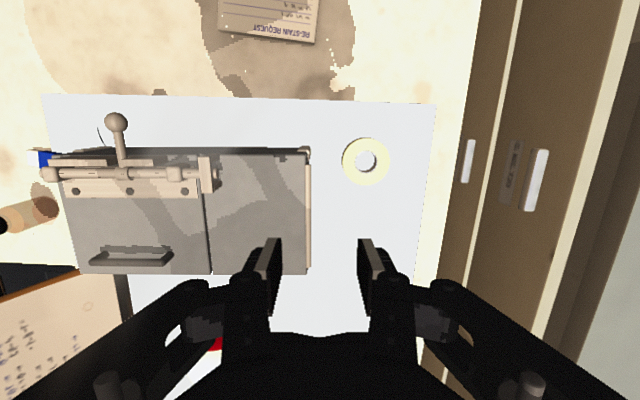

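View pics/top10z.png

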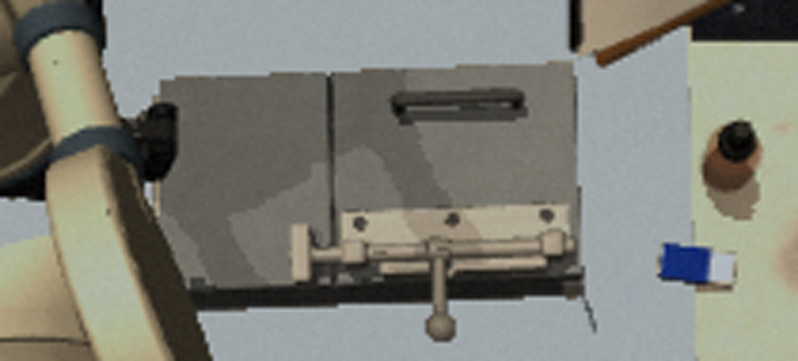

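View pics/scene10z.png

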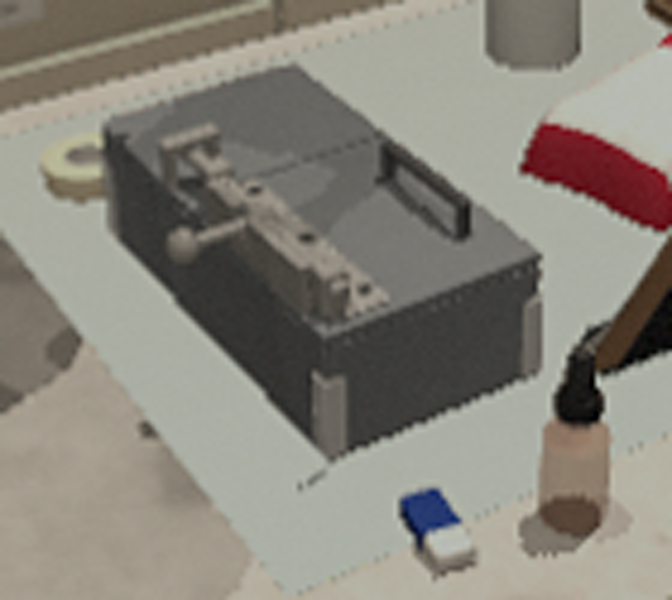

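```bash
python3 - <<'E'
from h import *
t=np.load('pics/top10.npz');s=np.load('pics/scene10.npz');w=np.load('pics/wrist10.npz')
T=lambda a,b:(185+a/3.8-.5,140+b/3.8-.5)
S=lambda a,b:(240+a/4.8-.5,160+b/4.8-.5)
print(tri(t,T(440,326),s,S(182,243)),tri(s,S(182,243),w,(116,122)),tri(t,T(440,326),w,(116,122)))
E
```

```text
(array([0.49020016, 0.09937857, 0.0978348 ]), np.float64(0.0022088299927237667)) (array([0.48989639, 0.10093828, 0.09683695]), np.float64(0.00045160683881653377)) (array([0.49093367, 0.09932284, 0.09487953]), np.float64(0.0015234329118096973))
```

```bash
python3 -c "
from bench import *
print(hand_in())"
```

```text
the job is handed in; nothing more can be done
None
```

The job is done and handed in at about 11.4 s of the 72 s allowed. The lid is shut, the bolt is through the loop and the handle is down in the keeper notch. The hand-in gives no verdict, so these results rest on my own checks.

- **Lid:** I pressed it at the press point until the wrist read about 34 N against the stop, at z = 79 mm. It looked flush with the deck in the last pictures.
- **Bolt:** I gripped the ball lightly and slid it across. The camera put the notch at about 33 mm of slide. The first slide went about 2 mm too far, so I moved it back before turning. The pictures show the rod through the loop.
- **Handle:** The ball slipped a few mm in the grip during the swing, so I pushed on until I felt the stop (about 4 N). Seen from the three camera pairs, the ball's centre is at z = 95–98 mm. The rod's axis is at 96 mm, which puts the handle at about 1.53–1.57 rad, past the 1.35 needed.
- **At the end:** The gripper is open and clear, with the wrist force near zero. The bottle, eraser and tape look unmoved in the pictures, though I did not re-measure their positions.

One reading disagreed: the gripper closed to 16 mm on the 18 mm ball, so the grip was either off-centre or squeezing. It did no harm.

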